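# Shim out the end float and hold the stack tight

### The job

Take up the end float in the blue shim fixture: stand brass shims upright in front of its guard and drive them in under it with the red spring-return pusher, adding one shim after another until the stack takes up your push before the pusher runs onto its own end stop. Use no more shims than that needs (it may be one or two), leave the other things on the bench alone, and finish while still holding the pusher firmly (around 10 N) against the stack, because its spring would open it again.

Things in the scene. Friction and masses are not known exactly. Their poses are not given: they have to be found in the camera images.
- fixture: Fixed dark steel base plate 215 x 90 x 10 mm (top face 10 mm above the bench) with a blue guard at its far end. Origin: on the bench, under the middle of the guard's mouth; x is the push direction (into the guard), y to the left of it, z up. The guard covers x = 0 to 65 mm and is 62 mm wide, its top 66 mm above the bench.
- guard_mouth (a point): Centre of the guard's mouth (fixture frame 0, 0, 35 mm; same axes). The opening is 46 mm wide, 10 to 60 mm above the bench; flared cheeks lead in over the last 20 mm before it. Hidden inside, 11 to 31 mm behind the mouth, is the bearing face that the shims are pushed against; its depth differs each time, is not given and must be felt.
- loading_spot (a point): Point on the base plate's top face, 45 mm before the guard's mouth on the centre line (fixture frame -45, 0, 10 mm; same axes). Stand a shim here, its 12 mm thickness along the fixture's x, its 40 mm width along y. A shim that was driven in lies wholly inside the guard, so the spot is free again for the next.
- pusher (a joint): Travel of the red pusher in m along the fixture's x: 0 = out (its spring returns it there, 0.8 to 2.7 N), 0.095 = on its own hard end stop, front face 10 mm inside the mouth. At the end stop (0.094 or more) the shims are still loose. If it stops short of that under some 8 N, the stack is tight; with no shim too many it stops less than 12 mm short.
- pusher_back (a point): Centre of the flat back face of the red pusher block (38 mm wide in y, 11 to 54 mm above the bench, 30 mm thick in x), 34 mm above the bench. It moves with the pusher (fixture x -115 mm when out) and is pushed along the fixture's +x. Behind it is only the flat base plate.
- shim_a_center (a point): Centre of a brass horseshoe shim plate, one of three alike: 12 mm thick (its x), 40 mm wide (its y), 46 mm high (its z), slot 15 mm wide and 26 mm high open downward, 0.1 to 0.2 kg. It stands upright in the rack -x slot of the rack and its lower edge is 23 mm below this point, 4 mm above the bench.
- shim_b_center (a point): Centre of a brass horseshoe shim plate, one of three alike: 12 mm thick (its x), 40 mm wide (its y), 46 mm high (its z), slot 15 mm wide and 26 mm high open downward, 0.1 to 0.2 kg. It stands upright in the middle slot of the rack and its lower edge is 23 mm below this point, 4 mm above the bench.
- shim_c_center (a point): Centre of a brass horseshoe shim plate, one of three alike: 12 mm thick (its x), 40 mm wide (its y), 46 mm high (its z), slot 15 mm wide and 26 mm high open downward, 0.1 to 0.2 kg. It stands upright in the rack +x slot of the rack and its lower edge is 23 mm below this point, 4 mm above the bench.
- rack: Fixed aluminium rack 116 x 30 x 12 mm for the shims; origin under its centre, x along its length. Three cross slots at x = -34, 0 and +34 mm, 13.5 mm wide, 8 mm deep; the shims overhang it by 5 mm each side in y. Lift a shim straight up by more than 10 mm to clear it.
- feeler_gauge: Bystander: closed feeler gauge set, 13 x 101 x 14 mm, lying on the bench; origin under its centre.
- fitting_a: Bystander: brass hose fitting, 19 x 40 x 17 mm, lying on the bench; origin under its centre.
- cap_grey: Bystander: small grey plastic port cap, 24 mm wide, 12 mm high; origin under its centre.
- hex_key_5: Bystander: small dark hex key, 27 x 88 x 5 mm, lying flat; origin under its centre.
There are look-alikes about, which are no part of the job. What is shaped like the part that bears shim_a_center but purple is not meant.

How it is judged (in metres and radians):
At the end, for the whole second after the job is handed in: The robot still pushes the pusher, and it a shim, each with over 3 N; that shim stands upright (0.12 rad), square to the fixture (0.15 rad), within 6 mm of its centre line, in the guard's mouth or beyond; the pusher rests within 14.5 mm of its end stop (one shim too many leaves it farther out) (((contact force between pusher and shim_a above 3 N and x of shim_a_center in the frame of fixture above -0.002 m and y of shim_a_center in the frame of fixture between -0.006 and 0.006 m and angle between shim_a_center's own z axis and vertical below 0.12 rad and angle between the x axis of shim_a_center and the x axis of fixture, either way round below 0.15 rad) or (contact force between pusher and shim_b above 3 N and x of shim_b_center in the frame of fixture above -0.002 m and y of shim_b_center in the frame of fixture between -0.006 and 0.006 m and angle between shim_b_center's own z axis and vertical below 0.12 rad and angle between the x axis of shim_b_center and the x axis of fixture, either way round below 0.15 rad) or (contact force between pusher and shim_c above 3 N and x of shim_c_center in the frame of fixture above -0.002 m and y of shim_c_center in the frame of fixture between -0.006 and 0.006 m and angle between shim_c_center's own z axis and vertical below 0.12 rad and angle between the x axis of shim_c_center and the x axis of fixture, either way round below 0.15 rad)) and value of joint pusher above 0.0805 m and velocity of joint pusher between -0.01 and 0.01 m/s and contact force between any of the fingers, the arm and pusher above 3 N); the arm keeps its last pose, push and grip.
It fails at once if a bystander (feeler gauge, fitting, grey cap or small hex key) is moved more than 25 mm (distance of any of feeler_gauge, fitting_a, cap_grey, hex_key_5 from where it was at the start of the episode above 0.025 m).
It also fails if it takes over 61 s, if anything falls off the work surface, if the arm or the gripper's body presses on something with over 40 N, if the wrist force passes 120 N, or if a joint passes its speed limit or range.

### The arm

A 7-joint arm with a two-finger parallel gripper is mounted at the origin on a cart in front of the work surface, level with it; the furniture and walls round the work are solid. World frame = base frame: x ahead of the robot, y to its left, z up, the work surface at z = 0. Lengths are in m, angles in degrees, forces in N, time in s.
With the tool pointing down it reaches from about 0.425 to 0.95 m from the base axis. Payload 4.7 kg.
Tool frame: the origin (TCP) lies at the very end of the fingers, on their centre line; the grasp point (between the pads) lies 19 mm behind it (grasp_offset is the distance from the TCP to the grasp point, in m); z points along the fingers, y is the line along which they close (so a half turn about z gives the same grasp; the last joint's range is limited). The gripper opens to 87 mm and grips with 3 to 60 N. Pads are 19 mm wide; open, the fingers measure 117 mm over their backs; the gripper's body (75 mm by 190 mm) begins 51 mm behind the grasp point.
Start: joints at [-70.01, 26.849, -2.785, 87.806, 1.381, 65.374, -4.715], TCP at [0.249, 0.627, 0.223] pointing down, gripper open.
Joint ranges: [-148.3, 148.3], [-19.14, 114.17], [-79.39, 73.82], [5.75, 140.21], [-59.74, 239.74], [12.07, 113.84], [-152.46, 152.46]. Speed limits (degrees/s): [147.25, 147.25, 180, 180, 180, 180, 180].

### API

Orientations are given as a 3x3 rotation matrix whose columns are the frame's x, y, z axes.
In Python, from bench import * gives the robot as it stands. The module is installed in compiled form; this text tells all that it offers. Calls block until the motion is done:
- move_ptp(position, orientation): joint-space move of the TCP to a pose.
- move_l(position, attitude=None, rate=0.15): straight line of the TCP; attitude=None keeps the orientation; rate is the mean speed in m/s.
- move_j(angles): joint-space move.
- grip(opening, grasp_force=None): finger opening in m; grasp_force is the grip in N (None keeps the last); returns when the fingers have stopped.
- hold(seconds).
- solve_ik(position, orientation): joint angles nearest the present ones, or None.
- observe(): the state.
- read_camera(name): name is "side" or "top"; returns the picture (400x640x3 uint8, red, green, blue); there is no depth.
- camera_model(name): a dict with "intrinsics" (3x3 intrinsics, pixels), "k1" (the pictures are not rectified: a ray, as slopes to the right and down, at radius r is drawn at 1 + k1 r^2 times it, then the intrinsics apply), "rvec" (rotation vector, rad) and "tvec" (3), from world to camera coordinates, as OpenCV has them. Camera axes: x right, y down, z forward; pixel columns grow to the right and rows downward; lengths in m; the calibration is good to about 2 mm. A picture is of the moment at which its call begins. camera_model takes no time and is no camera call.
A pose or a line that the arm cannot do raises Unreachable and nothing moves.
- sign_off(): hands the job in; it is judged then, once.
The state is a dict: "time": time; "qpos": joint angles; "dq": joint speeds; "tau": joint torques, N m; "ee_pos": TCP position; "tool_rot": TCP orientation; "force": force on the tool from outside, world axes, zero at the start; "ft_torque": the same for the moment, N m; "opening": finger opening in m; "grasp_force": force on a finger pad.
Only numpy, scipy, OpenCV 4.12 (cv2) and the standard library are available. Lean on these libraries where they do the work, as an engineer would, in place of code of your own. Each camera call takes 0.05 s, during which the arm holds its last target. There are 200 camera calls.

## Working session

There is one attempt and no reset: what is moved stays moved. The work goes in short steps, each a Python script; the robot and the scene stay as the last script left them, time stands still between calls to the robot, and variables do not carry over. Pictures are saved under pics/ and viewed, at most 10 in all, crops included, and the job is handed in when it is done.

```bash
mkdir -p pics; python3 - <<'E'
from bench import *
import cv2
for n in("top","side"):
    cv2.imwrite(f"pics/{n}0.png",read_camera(n)[:,:,::-1]); print(n,camera_model(n))
s=observe();print(s["time"],s["ee_pos"],s["tool_rot"],s["opening"],s["force"])
E
```

```text
top {'intrinsics': array([[390.48045327,   0.        , 318.1992668 ],
       [  0.        , 390.48045327, 192.61408648],
       [  0.        ,   0.        ,   1.        ]]), 'k1': 0.017636684676665806, 'rvec': array([ 2.17907852, -2.13803543,  0.15081276]), 'tvec': array([0.00874478, 0.54601133, 1.41564737])}
side {'intrinsics': array([[373.08962403,   0.        , 324.32205648],
       [  0.        , 373.08962403, 200.20318303],
       [  0.        ,   0.        ,   1.        ]]), 'k1': -0.048196751598959524, 'rvec': array([ 1.10099849, -2.04343461,  1.22751324]), 'tvec': array([0.30544264, 0.23977363, 0.72497192])}
0.1 [0.24878498 0.62689628 0.22160492] [[-9.29477283e-01  3.68878887e-01 -5.89386432e-04]
 [ 3.68879352e-01  9.29475807e-01 -1.65792562e-03]
 [-6.37533269e-05 -1.75841668e-03 -9.99998452e-01]] 0.08697060932026432 [0.54057888 0.87601862 0.00165903]
```

View pics/top0.png

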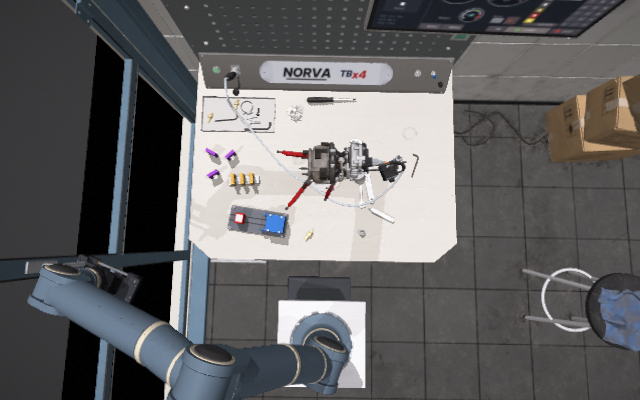

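View pics/side0.png

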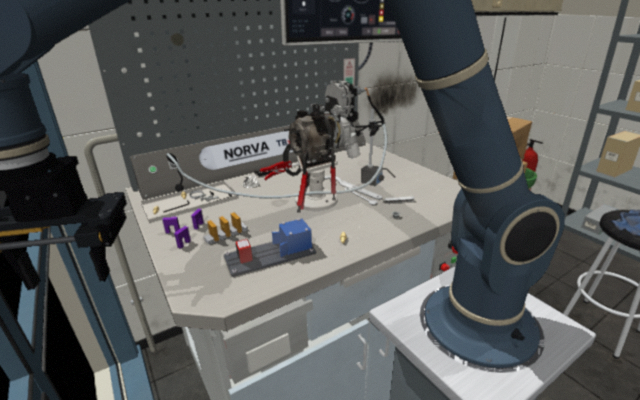

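The fixture lies around (258,222) in the top picture, with the rack of brass shims at (244,180). Purple decoys are to the left. Next I enlarge both views.

```bash
cat > h.py <<'E'
import numpy as np,cv2
from bench import *
def ray(n,u,v):
    c=camera_model(n);K=c["intrinsics"]
    d=np.array([(u-K[0,2])/K[0,0],(v-K[1,2])/K[1,1]])
    x=d.copy()
    for _ in range(20): x=d/(1+c["k1"]*(x@x))
    R=cv2.Rodrigues(c["rvec"])[0]
    return -R.T@c["tvec"],R.T@np.array([*x,1])
def pix(n,u,v,z):
    o,d=ray(n,u,v);return o+d*(z-o[2])/d[2]
def proj(n,P):
    c=camera_model(n);K=c["intrinsics"];R=cv2.Rodrigues(c["rvec"])[0]
    q=np.atleast_2d(P)@R.T+c["tvec"];x=q[:,:2]/q[:,2:];x=x*(1+c["k1"]*(x**2).sum(1,keepdims=True))
    return x*K[0,0]+K[:2,2]
def crop(n,u0,v0,w,h,s,f,im=None):
    if im is None: im=read_camera(n)[:,:,::-1]
    a=cv2.resize(im[v0:v0+h,u0:u0+w],None,fx=s,fy=s,interpolation=cv2.INTER_CUBIC)
    for u in range(u0-u0%10+10,u0+w,10): cv2.putText(a,str(u),(int((u-u0+.5)*s),10),0,.35,(0,0,255));cv2.line(a,(int((u-u0+.5)*s),12),(int((u-u0+.5)*s),18),(0,0,255))
    for v in range(v0-v0%10+10,v0+h,10): cv2.putText(a,str(v),(0,int((v-v0+.5)*s)),0,.35,(0,0,255));cv2.line(a,(24,int((v-v0+.5)*s)),(30,int((v-v0+.5)*s)),(0,0,255))
    cv2.imwrite(f"pics/{f}.png",a)
E
python3 - <<'E'
from h import *
crop("top",198,142,100,75+25,6,"top1",cv2.imread("pics/top0.png"))
crop("side",155,195,170,85,4.7,"side1",cv2.imread("pics/side0.png"))
E
```

```text
(no output)
```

View pics/top1.png

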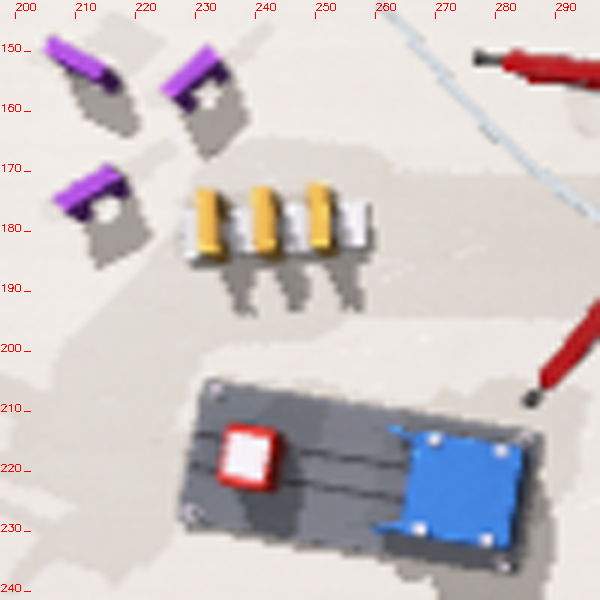

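View pics/side1.png

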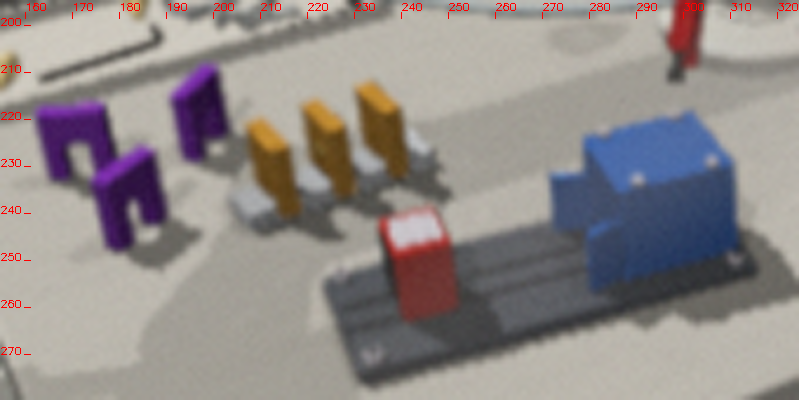

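```bash
cat > fit.py <<'E'
from h import *
from scipy.optimize import least_squares
def T(p,P):
    c,s=np.cos(p[2]),np.sin(p[2]);P=np.array(P,float)
    return np.c_[p[0]+c*P[:,0]-s*P[:,1],p[1]+s*P[:,0]+c*P[:,1],P[:,2]]
def fit(obs,p0,extra=0):
    def r(p):
        o=[]
        for n,P,uv in obs:
            P=np.array(P,float)
            if extra and P[2]<=10: P[0]+=p[3]
            o+=list(proj(n,T(p,[P]))[0]-uv)
        return np.array(o)
    s=least_squares(r,list(p0)+[0]*extra,loss="soft_l1",x_scale=.01);return s.x,r(s.x).reshape(-1,2)
c=lambda x,y,w,s:(x/s+w[0]-.5,y/s+w[1]-.5)
t=lambda x,y:np.array(c(x,y,(198,142),6)); sd=lambda x,y:np.array(c(x,y,(155,195),4.7))
F=[("top",(0,31,66),t(413,431)),("top",(65,31,66),t(524,446)),("top",(65,-31,66),t(511,550)),("top",(0,-31,66),t(404,535)),
("top",(-145,45,10),t(206,378)),("top",(70,45,10),t(545,431)),("top",(70,-45,10),t(517,572)),("top",(-145,-45,10),t(180,526)),
("side",(0,31,66),sd(583,137)),("side",(65,31,66),sd(690,112)),("side",(65,-31,66),sd(735,160)),("side",(0,-31,66),sd(627,190)),
("side",(-145,45,10),sd(323,284)),("side",(-145,-45,10),sd(364,374)),("side",(70,-45,10),sd(755,262)),
("top",(-115,19,54),t(226,425)),("top",(-85,19,54),t(275,428)),("top",(-115,-19,54),t(218,486)),("top",(-85,-19,54),t(271,489)),
("side",(-115,19,54),sd(382,222)),("side",(-85,19,54),sd(433,208)),("side",(-85,-19,54),sd(450,238)),("side",(-115,-19,54),sd(395,252))]
R=[]
for k,x,(a,b,d,e) in ((0,-34,((196,190),(214,190),(202,248),(221,250))),(1,0,((250,187),(270,187),(255,247),(273,248))),(2,34,((307,184),(326,185),(310,245),(328,246)))):
    for q,P in ((a,(x-6,20,50)),(b,(x+6,20,50)),(d,(x-6,-20,50)),(e,(x+6,-20,50))): R.append(("top",P,t(*q)))
for x,(a,b,d,e) in ((-34,((248,127),(262,120),(290,145),(276,154))),(0,((303,107),(318,101),(346,127),(330,134))),(34,((358,87),(373,82),(403,106),(388,114)))):
    for q,P in ((a,(x-6,20,50)),(b,(x+6,20,50)),(d,(x+6,-20,50)),(e,(x-6,-20,50))): R.append(("side",P,sd(*q)))
if __name__=="__main__":
    np.set_printoptions(precision=4,suppress=True)
    m=pix("top",264,222,66)
    for nm,sel in(("both",("top","side")),("top",("top",)),("side",("side",))):
        p,r=fit([o for o in F if o[0] in sel],(m[0],m[1],-np.pi/2),1);print(nm,p,np.degrees(p[2]))
        if nm=="both": print(np.round(r,1).tolist())
        m2=pix("top",242,178,50)
        q,r=fit([o for o in R if o[0] in sel],(m2[0],m2[1],-np.pi/2));print(nm,q,np.degrees(q[2]))
        if nm=="both": print(np.round(r,1).tolist())
E
python3 fit.py
```

```text
Traceback (most recent call last):
  File "fit.py", line 32, in <module>
    p,r=fit([o for o in F if o[0] in sel],(m[0],m[1],-np.pi/2),1);print(nm,p,np.degrees(p[2]))
        ~~~^^^^^^^^^^^^^^^^^^^^^^^^^^^^^^^^^^^^^^^^^^^^^^^^^^^^^^
  File "fit.py", line 14, in fit
    s=least_squares(r,list(p0)+[0]*extra,loss="soft_l1",x_scale=.01);return s.x,r(s.x).reshape(-1,2)
  File "fit.py", line 12, in r
    o+=list(proj(n,T(p,[P]))[0]-uv)
            ~~~~^^^^^^^^^^^^
  File "h.py", line 13, in proj
    c=camera_model(n);K=c["intrinsics"];R=cv2.Rodrigues(c["rvec"])[0]
ValueError: time passes only in moves, steps and waits
```

Points are in mm and the poses in m, and camera_model is called too often; I'll scale to metres and cache the calibration.

```bash
sed -i 's/^from bench import \*/from bench import *\nimport functools,bench\ncamera_model=functools.lru_cache(None)(bench.camera_model)/' h.py
sed -i 's/P=np.array(P,float)$/P=np.array(P,float)\/1000/; s/P\[2\]<=10/P[2]<=.0101/' fit.py
sed -i '0,/P=np.array(P,float)\/1000/s//P=np.array(P,float)/' fit.py; python3 fit.py
```

```text
both [ 0.4947  0.24   -0.3519 -1.3833] -20.16478508048293
[[-17.3, -12.1], [-29.0, -31.2], [-11.0, -42.4], [0.1, -23.3], [-170.4, 442.4], [-195.9, 360.1], [-166.1, 347.4], [-140.3, 429.0], [-31.1, 0.2], [-54.8, -6.6], [-41.3, -19.6], [-16.1, -14.2], [2.2, -682.2], [-77.2, -697.6], [21.2, -0.2], [5.2, 20.0], [0.3, 11.7], [16.3, 13.6], [10.7, 5.3], [19.5, 11.0], [8.0, 6.8], [20.4, -1.8], [33.3, 2.4]]
both [-0.3265  0.6857 -2.1839] -125.12948228208853
[[-121.8, 261.4], [-122.0, 263.7], [-130.8, 262.4], [-131.1, 264.3], [-122.9, 268.3], [-123.5, 270.5], [-131.7, 269.0], [-131.9, 271.1], [-124.6, 275.2], [-124.9, 277.3], [-133.0, 275.8], [-133.2, 277.9], [-34.8, 532.7], [-25.5, 539.3], [102.0, 0.1], [105.2, -5.0], [-10.7, 549.7], [-0.6, 554.2], [91.7, 4.4], [94.2, 4.3], [15.9, 561.3], [26.6, 563.5], [82.7, -4.8], [84.8, 0.1]]
top [ 0.4328  0.2062 -1.6987  0.0009] -97.33022952318998
top [ 0.5937  0.3038 -1.4919] -85.47813789752378
side [-12.5754 -35.5024  -0.0898  -0.0176] -5.143989085899462
side [-160.307    55.5082   13.9134] 797.1796435979212
```

```bash
sed -i 's/264,222,66/264,222,.066/;s/242,178,50/242,178,.05/' fit.py; python3 fit.py
```

```text
both [ 0.4327  0.207  -1.6966  0.0004] -97.20714001843899
[[0.5, -0.2], [-0.2, -0.1], [-0.7, -0.3], [-0.8, -0.4], [-0.7, 0.6], [-0.5, -0.0], [0.4, 0.4], [-0.6, -0.3], [-0.4, -0.3], [0.5, -0.9], [0.5, 0.1], [-1.2, 0.2], [0.0, -1.4], [-0.4, -0.1], [1.2, -0.5], [0.2, -0.2], [0.2, 0.5], [-0.2, -0.0], [-0.9, 0.7], [-0.7, -0.7], [0.6, -0.8], [1.2, 0.7], [0.4, 1.0]]
both [ 0.5925  0.3041 -1.4858] -85.13279479604971
[[-0.1, 0.2], [0.2, -0.0], [-0.7, 1.2], [-0.6, 0.7], [0.2, 0.1], [0.1, -0.1], [-0.2, 0.8], [0.0, 0.4], [-0.1, 0.0], [-0.0, -0.3], [-0.1, 0.5], [0.1, 0.2], [-0.7, -0.8], [0.6, -0.8], [0.6, -0.1], [-0.7, -0.5], [-0.5, -0.6], [0.4, -0.7], [0.7, -0.4], [-0.1, -0.5], [-0.7, -0.2], [0.1, -0.5], [0.1, -0.0], [-0.7, -0.3]]
top [ 0.4328  0.2062 -1.6987  0.0009] -97.33022954819423
top [ 0.5937  0.3038 -1.4919] -85.4781356358009
side [ 0.4323  0.2077 -1.6921  0.    ] -96.95091339982727
side [ 0.5902  0.3047 -1.4784] -84.70348720238762
```

```bash
cat >> h.py <<'E'
FX=(.4327,.2066,np.radians(-97.2)); RK=(.5925,.3041,np.radians(-85.2))
def W(f,x,y,z):
    c,s=np.cos(f[2]),np.sin(f[2]);return np.array([f[0]+c*x-s*y,f[1]+s*x+c*y,z])
def ori(f):
    y=np.array([-np.sin(f[2]),np.cos(f[2]),0]);z=np.array([0,0,-1.]);return np.c_[np.cross(y,z),y,z]
ex=np.array([np.cos(FX[2]),np.sin(FX[2]),0])
def st():
    s=observe();d=s["ee_pos"]-W(FX,0,0,0);c=np.array([-ex[1],ex[0],0])
    return s["time"],d@ex*1e3,d@c*1e3,s["ee_pos"][2]*1e3,-(s["force"]@ex),s
def pr(m=""):
    a=st();print(m,"t%.2f x%.1f y%.1f z%.1f F%.2f op%.1f"%(*a[:5],a[5]["opening"]*1e3),"f",np.round(a[5]["force"],1))
def push(x0,x1,Z,F0,Fstop=9.,step=.001,rate=.05,v=True):
    x=x0
    while x<x1:
        x+=step;move_l(W(FX,x,0,Z),rate=rate);a=st()
        if v: print("c%.1f a%.2f F%.2f t%.2f"%(x*1e3,a[1],a[4]-F0,a[0]))
        if a[4]-F0>Fstop: break
    return x
E
python3 - <<'E'
from h import *
O=ori(FX)
for n,p,o in(("back",W(FX,-.145,0,.12),O),("end",W(FX,-.03,0,.017),O),("rk",W(RK,.034,0,.015),ori(RK)),("rk2",W(RK,-.034,0,.1),ori(RK))):print(n,solve_ik(p,o))
move_ptp(W(FX,-.15,0,.12),O);pr("above")
grip(0.0,20);pr("closed")
move_l(W(FX,-.15,0,.017),rate=.2);hold(.2);pr("down")
F0=st()[4]
move_l(W(FX,-.132,0,.017),rate=.1)
x=push(-.132,-.114,.017,F0,Fstop=.7,step=.002)
print(F0,x);pr()
E
```

```text
back [-54.69277843  23.99360518  16.29957769 108.98257101  -8.80299981
  48.22252915 -41.04510913]
end [-46.17870845  27.84278508  16.16831442 122.40325548 -14.4095708
  31.50790757 -26.64413654]
rk [-38.15752726  38.42572949  14.35595792 100.77635036 -13.19957397
  42.44257328 -12.2003232 ]
rk2 [-43.33684142  34.26547018  14.58660383  94.38911256 -10.27334592
  52.66101077 -20.1258818 ]
above t1.43 x-151.8 y-0.8 z120.3 F0.48 op87.0 f [ 0.2  0.5 -0.3]
closed t2.96 x-150.0 y-0.0 z120.0 F-0.04 op0.3 f [ 0.8 -0.1 -1.1]
down t3.83 x-150.8 y0.8 z18.5 F0.01 op0.4 f [ 0.3 -0.   0.4]
c-130.0 a-130.17 F-0.37 t4.41
c-128.0 a-128.12 F0.20 t4.66
c-126.0 a-125.97 F1.67 t4.91
0.010797828637366308 -0.126
 t4.91 x-126.0 y-0.1 z17.0 F1.68 op0.5 f [ 0.8  1.6 -0.6]
```

```bash
python3 - <<'E'
from h import *
move_l(W(FX,-.035,0,.017),rate=.15);a=st();print(a[1],a[4])
x=push(-.035,-.022,.017,.0,Fstop=8,step=.0015)
pr()
E
```

```text
-35.41351254789419 2.901447982653061
c-33.5 a-34.07 F3.32 t5.92
c-32.0 a-32.95 F5.44 t6.17
c-30.5 a-32.88 F8.81 t6.42
 t6.42 x-32.9 y0.1 z17.2 F8.81 op-0.1 f [-0.5  8.9 -1.4]
```

```bash
cat >> h.py <<'E'
def retreat():
    move_l(W(FX,-.142,0,.017),rate=.3);move_l(W(FX,-.142,0,.10),rate=.3);grip(.062,20)
def pick(rx):
    move_ptp(W(RK,rx,0,.10),ori(RK));hold(.15);move_l(W(RK,rx,0,.015),rate=.2);hold(.15);pr("atshim")
    grip(0.02,30);pr("gripped");print(observe()["grasp_force"])
    move_l(W(RK,rx,0,.075),rate=.2);pr("lifted")
E
python3 - <<'E'
from h import *
retreat();pr();pick(.034)
crop("side",155,150,160,120,5,"side2")
E
```

```text
t8.57 x-142.0 y-0.0 z100.0 F0.05 op61.7 f [0.  0.  0.1]
atshim t10.15 x-84.4 y154.5 z16.9 F-0.17 op61.9 f [ 0.8 -0.3  0.8]
gripped t10.68 x-83.6 y153.6 z15.3 F-0.38 op39.8 f [ 0.3 -0.4  1.9]
29.99896931927651
lifted t11.13 x-83.4 y153.0 z74.7 F-0.20 op39.6 f [ 1.  -0.3 -2.4]
```

View pics/side2.png

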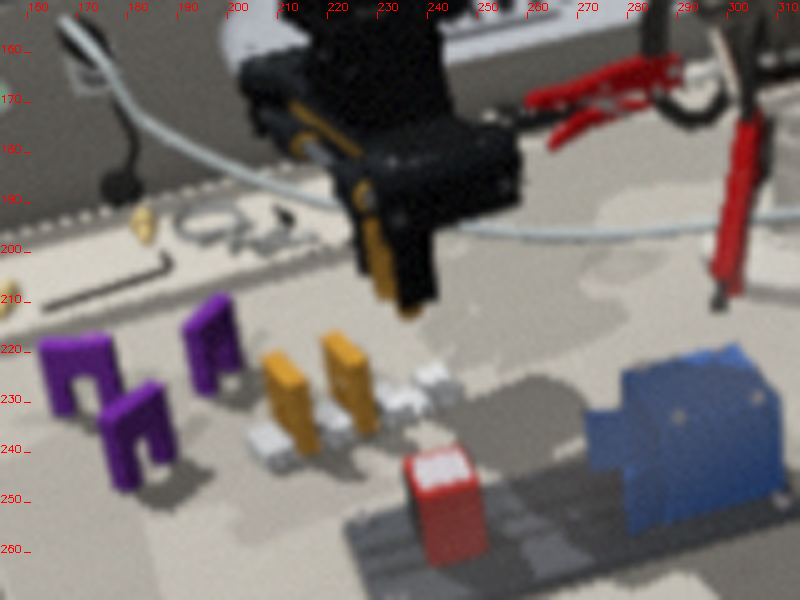

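The brass shim from the right-hand slot is held (its lower part visible at about (234,208)) and the rack slot is empty; the others are undisturbed. Next I place and push it.

```bash
cat >> h.py <<'E'
def place():
    move_ptp(W(FX,-.045,0,.085),ori(FX));hold(.15);move_l(W(FX,-.045,0,.026),rate=.15);pr("near")
    move_l(W(FX,-.045,0,.0212),rate=.04);hold(.1);pr("placed")
    grip(.054);move_l(W(FX,-.045,0,.10),rate=.25);pr("up")
def topush():
    move_l(W(FX,-.142,0,.10),rate=.3);grip(0,20);move_l(W(FX,-.142,0,.017),rate=.25);hold(.1);pr("rdy")
E
python3 - <<'E'
from h import *
place();topush()
crop("side",215,190,110,80,7,"side3")
E
```

```text
near t12.55 x-45.0 y0.7 z26.0 F-0.07 op39.8 f [-0.3 -0.  -1.3]
placed t12.92 x-45.3 y0.2 z21.7 F0.05 op39.7 f [ 0.6 -0.  -1.3]
up t13.97 x-45.3 y0.1 z100.7 F-0.06 op54.0 f [ 0.6 -0.1  0. ]
rdy t16.14 x-143.0 y1.3 z18.7 F-0.21 op-0.0 f [-0.1 -0.2  1.7]
```

View pics/side3.png

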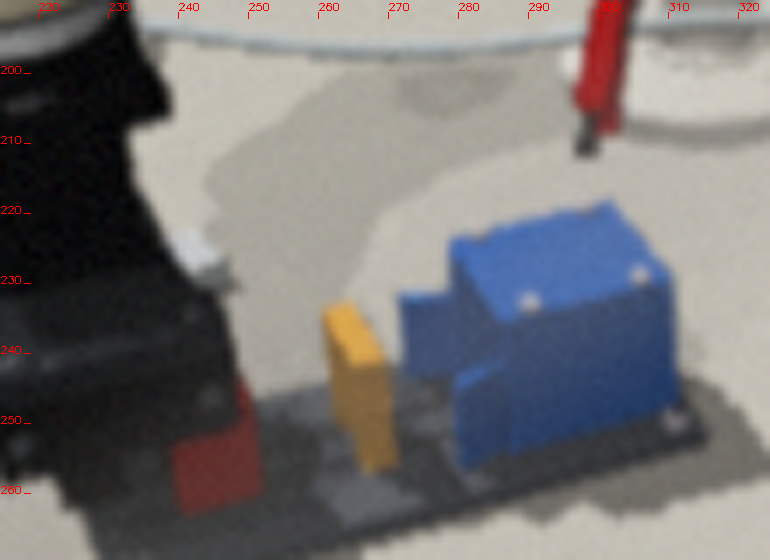

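The shim stands upright and square at the loading spot, about (264,242), between pusher and guard. Now I drive it in.

```bash
python3 - <<'E'
from h import *
F0=st()[4]
move_l(W(FX,-.075,0,.017),rate=.12);a=st();print(a[1],a[4])
move_l(W(FX,-.047,0,.017),rate=.08);a=st();print(a[1],a[4])
if a[4]<9: push(-.047,-.022,.017,0,Fstop=9,step=.002)
pr()
E
```

```text
-75.57416162339509 2.2582433300608553
-47.02255878160185 1.367072418355845
c-45.0 a-45.36 F1.66 t17.65
c-43.0 a-43.08 F3.15 t17.90
c-41.0 a-40.75 F2.78 t18.15
c-39.0 a-38.63 F2.29 t18.40
c-37.0 a-36.67 F3.12 t18.65
c-35.0 a-35.01 F4.34 t18.90
c-33.0 a-35.02 F8.96 t19.15
c-31.0 a-34.99 F12.63 t19.40
 t19.40 x-35.0 y-0.0 z17.1 F12.63 op0.7 f [ 0.7 12.6 -4.7]
```

```bash
python3 - <<'E'
from h import *
for x in(-.029,-.027,-.0325):
    move_l(W(FX,x,0,.017),rate=.05);hold(.3);pr()
hold(.5);pr()
crop("side",215,190,110,80,7,"side4");cv2.imwrite("pics/top4.png",read_camera("top")[150:250,200:300,::-1].repeat(6,0).repeat(6,1))
E
```

```text
t19.95 x-35.0 y-0.0 z17.2 F17.01 op0.4 f [-0.8 17.2 -7.5]
 t20.50 x-35.0 y-0.0 z17.3 F20.41 op0.7 f [  0.1  20.6 -10.6]
 t21.06 x-35.0 y-0.1 z17.1 F9.46 op0.4 f [-0.3  9.6 -2.8]
 t21.56 x-35.0 y-0.1 z17.1 F9.26 op0.4 f [-0.2  9.4 -3.2]
```

View pics/side4.png

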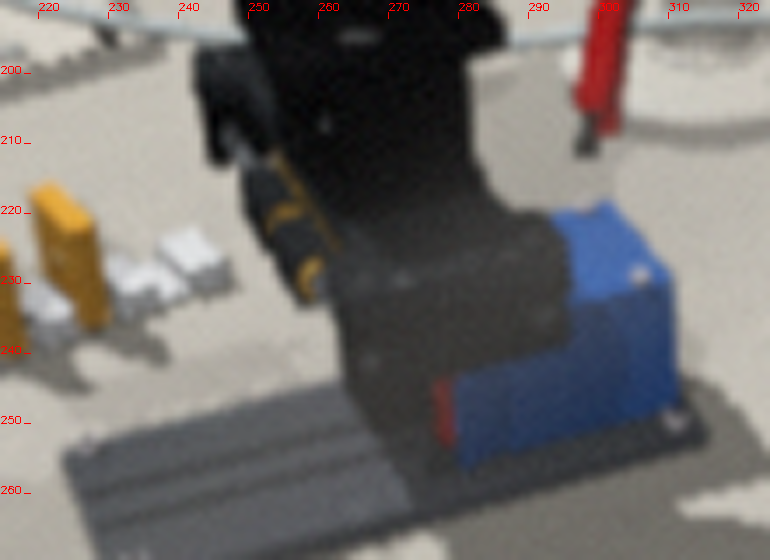

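The pusher, seen at (276,247), is nearly fully in under the guard, and the shim is no longer in sight. It is rigid at TCP x = -35.0 mm from 9 to 20 N. The empty end stop was at -32.9 mm, so the stack is tight with one shim, 2.1 mm short of the stop. The push is steady at 9.3 N.

```bash
python3 - <<'E'
from h import *
pr();print(np.abs(observe()["tool_rot"]-ori(FX)).max());print(sign_off())
E
```

```text
t21.66 x-35.0 y-0.0 z17.1 F9.49 op0.6 f [-0.3  9.6 -3.1]
0.003205987341214755
the job is handed in; nothing more can be done
None
```

I handed the job in with one brass shim driven in: the stack is tight, the pusher stopping about 2.1 mm short of its own end stop and unmoved under 20 N, and the arm still holds it at about 9.5 N.

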